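# Find the clamp nut that fits the mould stud

### The arm

A 6-joint arm with a two-finger parallel gripper is mounted at the origin on the work surface. World frame = base frame: x ahead of the robot, y to its left, z up, the work surface at z = 0. Lengths are in m, angles in rad, forces in N, time in s.
With the tool pointing down it reaches from about 0.275 to 0.875 m from the base axis. Payload 12.5 kg.
Tool frame: the origin (TCP) lies on the centre line of the jaws, within the pads' length; the fingertips stand r.finger_overhang ahead of it and the grasp point (between the pads) lies 3 mm ahead of it (r.finger_overhang is the distance from the TCP to the fingertips, in m); z points along the fingers, y is the line along which they close (so a half turn about z gives the same grasp; the last joint's range is limited). The gripper opens to 85 mm and grips with 20 to 120 N. Pads are 22 mm wide; open, the fingers measure 114 mm over their backs; the gripper's body (76 mm by 85 mm) begins 54 mm behind the grasp point. The pads swing forward as they close: fully open they stand 13 mm farther back than shut.
Start: joints at [1.113, 0.351, 1.652, -0, 1.139, -0.085], TCP at [0.2, 0.512, 0.232] pointing down, gripper open.
Joint ranges: [-2.75, 2.75], [-0.79, 2.1], [0.01, 2.65], [-1.57, 4.71], [0.07, 3.14], [-2.87, 2.87]. Speed limits (rad/s): [2.22, 2.22, 2.79, 3.14, 3.14, 3.14].

### API

Orientations are given as a unit quaternion [x, y, z, w].
In Python, from cell import r, optics gives the robot as it stands. The module is installed in compiled form; this text tells all that it offers. Calls block until the motion is done:
- r.move_to(position, orientation): joint-space move of the TCP to a pose.
- r.move_linear(position, rot=None, vel=0.15): straight line of the TCP; rot=None keeps the orientation; vel is the mean speed in m/s.
- r.set_joints(angles): joint-space move.
- r.set_gripper(opening, squeeze=None): opening from 0.0 (shut) to 1.0 (fully open); squeeze is the grip in N (None keeps the last); returns when the fingers have stopped.
- r.sleep(seconds).
- r.inverse_kinematics(position, orientation): joint angles nearest the present ones, or None.
- optics.get_image(name): name is "scene" or "top" or "wrist"; returns a dict with "pixels" (400x640x3 uint8, red, green, blue), "depth" (400x640 float32, m along the optical axis (not along the pixel's ray), 0 where there is no reading), "fx", "fy", "cx", "cy" (pixels), "camera_from_world" (4x4, takes a point from world to camera coordinates); the wrist camera has in their place "mount" (4x4, takes a point from camera to tool coordinates, whose origin is the TCP and whose axes are the flange's). Camera axes: x right, y down, z forward; pixel columns grow to the right and rows downward; lengths in m; the calibration is good to about 2 mm. A picture is of the moment at which its call begins: read the wrist's pose just before it.
A pose or a line that the arm cannot do raises r.PlanningError and nothing moves.
- r.hand_in(): hands the job in; it is judged then, once.
Readings, each from a call of its own:
- r.current_t(): time.
- r.current_q(): joint angles.
- r.current_qvel(): joint speeds.
- r.current_effort(): joint torques, N m.
- r.current_tool_pos(): TCP position.
- r.current_ee_rot(): TCP orientation.
- r.current_contact_force(): force on the tool from outside, world axes, zero at the start.
- r.current_torque(): the same for the moment, N m.
- r.current_opening(): opening from 0.0 (shut) to 1.0 (fully open).
- r.current_finger_force(): force on a finger pad.
Only numpy, scipy, OpenCV 4.12 (cv2) and the standard library are available. Lean on these libraries where they do the work, as an engineer would, in place of code of your own. Each camera call takes 0.05 s, during which the arm holds its last target. There are 200 camera calls.

### The job

Clamp the tilted clay mould: one of the three hand nuts on the wooden rack has the thread that fits the stud, so try them on the stud one after the other, and screw the one that fits clockwise fully home so that it holds the sprung clamp disc pressed down by itself. Any nut that does not fit goes back onto the rack, and the lid, brush and tin are to be left where they are.

Things in the scene. Friction and masses are not known exactly. Their poses are not given: they have to be found in the camera images.
- stud_foot (a point): on the fixed steel stud's axis, level with the clamp disc's upper face when unpressed. z points outward along the stud, 30 degrees from vertical, leaning towards the robot; x runs along its lugs. Disc 104 mm across, on 220 mm clay rings in a fixed cradle. A nut that passes the lugs comes down with its lower edge to this level; one that does not stops on the lugs, 12.5 mm out along z
- stud_lugs (a point): centre of the stud's two lugs, 9.5 mm out from stud_foot, same axes: 6 mm thick pins reaching 20 mm from the axis along +x and -x. A nut's T-bar must be parallel to them, either way round, within about 8 degrees, for the slots in its mouth to pass. Some wrong nut passes, turns 20 to 45 degrees and then blocks hard, disc not drawn down; turn it back as far before lifting it off
- stud_tip (a point): tip of the stud, 36 mm out from stud_foot, same axes. Stud 22 mm thick, the last 11 mm tapering to 12 mm; nut bore 26 mm. Nuts turn on clockwise, seen looking at the tip. The right one draws itself 4.5 mm below stud_foot's level between 22 and 67 degrees of turn, then runs level to a stop at about 85; it stays put from about 72 on. It takes up to about 1 N m
- clamp (a joint): how far the sprung clamp disc is pressed down along the stud, m: 0 unpressed, 0.008 at most; takes about 9 N to start and 16 N at 0.0045. A nut's weight alone does not press it. With the right nut home and let go it reads about 0.0042
- rack: wooden rack board, 120 mm along its x, 370 mm along its y, top face 30 mm above the bench, fixed. Origin at the centre of its underside. The nuts stand on it in a row along its y, 115 mm apart
- seat_1 (a point): rack place nearest +y: centre, half-way up (46 mm above the rack's top), of the nut that stands here at the start. A fixed point of the rack, it does not follow the nut; axes as the rack's. All three dark cast-iron nuts look the same and weigh about 0.5 kg; which one stands where is not known
- seat_2 (a point): the same for the middle place. Each nut: 92 mm tall, mouth down; round barrel 60 mm across, its top 49 mm up; a 13 mm long, 14 mm thick stem; on top a straight upright T-bar 96 mm long, 14 mm thick, 30 mm tall
- seat_3 (a point): the same for the place nearest -y. A nut's T-bar has its centre 31 mm above the seat point, 77 mm above the nut's lower edge, and runs along the rack's y axis within about 4 degrees
- kettle_lid: finished cast-iron kettle lid lying on the bench, 124 mm across, 38 mm tall with its knob; leave it alone
- brush: hand brush lying on the bench, about 200 mm long; leave it alone
- tin: plain closed metal tin standing on the bench, 72 mm across, 88 mm tall; leave it alone. Origin at the centre of its underside

How it is judged:
On the way:
1. a nut draws the clamp disc down (value of joint clamp above 0.0035 m), for 0.2 s.
At the end, for the whole second after the job is handed in: The fitting nut, let go, by itself holds the clamp disc pressed down 3.5 to 6.5 mm, and the two other nuts rest on the rack (it carries 7 to 12.5 N: the weight of two nuts) (value of joint clamp between 0.0035 and 0.0065 m and contact force between rack and anything else between 7 and 12.5 N); the robot touches nothing.
It fails at once if kettle lid moved more than 30 mm (distance of kettle_lid from where it was at the start of the episode above 0.03 m).
It fails at once if brush moved more than 30 mm (distance of brush from where it was at the start of the episode above 0.03 m).
It fails at once if tin moved more than 30 mm (distance of tin from where it was at the start of the episode above 0.03 m).
It also fails if it takes over 72 s, if anything falls off the work surface, if the arm or the gripper's body presses on something with over 40 N, if the wrist force passes 120 N, or if a joint passes its speed limit or range.

## Working session

There is one attempt and no reset: what is moved stays moved. The work goes in short steps, each a Python script; the robot and the scene stay as the last script left them, time stands still between calls to the robot, and variables do not carry over. Pictures are saved under pics/ and viewed, at most 10 in all, crops included, and the job is handed in when it is done.

```bash
mkdir -p pics
python3 - <<'E'
from cell import r, optics
import cv2,numpy as np,pickle
d={}
for n in("scene","top"):
    d[n]=optics.get_image(n); cv2.imwrite(f"pics/{n}0.png",d[n]["pixels"][:,:,::-1])
    print(n,d[n]["fx"],np.round(d[n]["camera_from_world"],3).tolist())
pickle.dump(d,open("d0.pkl","wb"))
print(r.finger_overhang,r.current_t(),r.current_ee_rot(),r.current_opening())
E
```

```text
scene 428.5558745154999 [[0.795, 0.606, -0.001, -0.509], [0.523, -0.687, -0.504, -0.219], [-0.306, 0.4, -0.864, 1.383], [0.0, 0.0, 0.0, 1.0]]
top 391.6044045008717 [[-0.017, -0.999, -0.04, 0.07], [-0.985, 0.024, -0.172, 0.63], [0.173, 0.036, -0.984, 0.999], [0.0, 0.0, 0.0, 1.0]]
0.022 0.1 [ 1.85312214e-01  9.82679575e-01 -4.69688762e-04 -1.28138901e-04] 0.997695265564349
```

View pics/scene0.png

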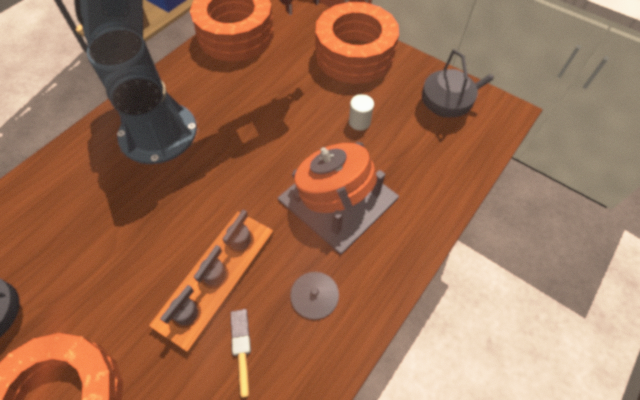

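View pics/top0.png

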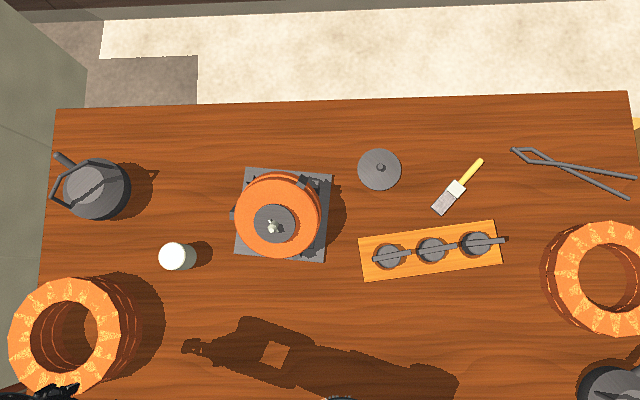

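The pictures show the mould with its stud at about (275,225) in the top view, the three nuts at about (390,255), (432,249) and (477,242), the lid at (380,168), the brush at (455,190) and the tin at (177,256). Next I'll turn these into positions with the depth.

```bash
cat > vis.py <<'E'
import numpy as np
def cloud(im,T=None):
    z=im["depth"]; v,u=np.mgrid[:z.shape[0],:z.shape[1]]
    P=np.stack([(u-im["cx"])/im["fx"]*z,(v-im["cy"])/im["fy"]*z,z],-1)
    M=np.linalg.inv(im["camera_from_world"]) if T is None else T
    W=P@M[:3,:3].T+M[:3,3]; W[z==0]=np.nan
    return W
E
python3 - <<'E'
import pickle,numpy as np,cv2
from vis import cloud
d=pickle.load(open("d0.pkl","rb"))
for n,boxr,boxm in(("top",(350,215,515,290),(225,160,340,270)),("scene",(145,205,280,355),(275,135,400,255))):
    W=cloud(d[n]); c=d[n]["pixels"].astype(int)
    x0,y0,x1,y1=boxr; w=W[y0:y1,x0:x1].reshape(-1,3); rgb=c[y0:y1,x0:x1].reshape(-1,3)
    m=(abs(w[:,2]-.03)<.006)
    q=w[m][:,:2].astype(np.float32); print(n,"rack",cv2.minAreaRect(q), "z",np.median(w[m][:,2]))
    b=w[(w[:,2]>.108)&(w[:,2]<.135)]; print("bar n",len(b))
    import scipy.cluster.vq as k
    cc,l=k.kmeans2(b[:,:2],3,seed=1,minit='++')
    for i in range(3):
        s=b[l==i]; ev=np.linalg.svd(s[:,:2]-s[:,:2].mean(0))[2][0]
        t=(s[:,:2]-s[:,:2].mean(0))@ev
        print(cv2.minAreaRect(s[:,:2].astype(np.float32)),s.mean(0).round(4),len(s),np.degrees(np.arctan2(ev[1],ev[0])).round(1),np.ptp(t).round(3),s[:,2].max())
    x0,y0,x1,y1=boxm; w=W[y0:y1,x0:x1].reshape(-1,3); rgb=c[y0:y1,x0:x1].reshape(-1,3)
    grey=(rgb.max(1)-rgb.min(1)<25)&(w[:,2]>.1)
    g=w[grey]; print("grey",len(g),g.min(0),g.max(0))
    # ransac plane
    rng=np.random.default_rng(0); best=None;bc=0
    for _ in range(800):
        p=g[rng.choice(len(g),3,False)]; nn=np.cross(p[1]-p[0],p[2]-p[0]); L=np.linalg.norm(nn)
        if L<1e-5: continue
        nn/=L
        nn*=np.sign(nn[2])
        if abs(nn[2]-.866)>.06: continue
        inl=abs((g-p[0])@nn)<.002
        if inl.sum()>bc: bc=inl.sum();best=inl
    s=g[best]; nn=np.linalg.svd(s-s.mean(0))[2][2]; nn*=np.sign(nn[2])
    print("plane",nn.round(4),bc,"az",np.degrees(np.arctan2(nn[1],nn[0])),"tilt",np.degrees(np.arccos(nn[2])))
    e1=np.cross([0,0,1],nn);e1/=np.linalg.norm(e1);e2=np.cross(nn,e1)
    uv=np.stack([(s-s.mean(0))@e1,(s-s.mean(0))@e2],1)
    cc,rr=cv2.minEnclosingCircle(uv.astype(np.float32)); C=s.mean(0)+e1*cc[0]+e2*cc[1]
    print("disc",C.round(4),rr)
    h=(w-C)@nn; rad=np.linalg.norm((w-C)-h[:,None]*nn,axis=1)
    m=(h>.005)&(h<.05)&(rad<.03); S=w[m]
    a=np.stack([(S-C)@e1,(S-C)@e2,h[m]],1)*1000
    print("stud pts (e1,e2,h mm)",len(a)); print(a[np.argsort(a[:,2])].round(0).astype(int).tolist())
E
```

```text
top rack ((0.49674373865127563, -0.24343672394752502), (0.12017706036567688, 0.3704807460308075), 6.710925102233887) z 0.02950513265989574
bar n 695
((0.5111634731292725, -0.35728880763053894), (0.013989358209073544, 0.09609679877758026), 4.327249526977539) [ 0.5107 -0.355   0.1205] 239 -85.5 0.096 0.1250958014856859
((0.48244509100914, -0.12956610321998596), (0.013921191915869713, 0.0962350144982338), 9.780972480773926) [ 0.4824 -0.1292  0.1208] 225 -80.2 0.096 0.12551582164216546
((0.4967183768749237, -0.2418895959854126), (0.013944210484623909, 0.09549999237060547), 8.996537208557129) [ 0.4966 -0.241   0.1208] 231 -81.2 0.095 0.1260625114207108
grey 1514 [0.51942395 0.04748761 0.10036889] [0.69919238 0.27132312 0.18442012]
plane [-0.5     0.0666  0.8634] 907 az 172.41843162697828 tilt 30.294669496306444
disc [0.5631 0.1558 0.1503] 0.05182710662484169
stud pts (e1,e2,h mm) 111
[[3, 9, 5], [8, 5, 6], [-1, 9, 6], [-4, 9, 6], [1, 10, 8], [12, -12, 8], [6, 8, 8], [12, -18, 8], [-8, 12, 8], [10, -12, 9], [10, -9, 9], [-13, 9, 10], [-10, 10, 10], [9, 4, 10], [-13, 12, 10], [4, 9, 10], [1
[... 2544 characters left out ...]
[19, -11, 17], [21, -12, 18], [23, -15, 19], [12, -10, 19], [18, -7, 20], [25, -15, 20], [10, -12, 20], [19, -10, 20], [22, -14, 21], [21, -11, 21], [17, -11, 22], [17, -7, 23], [14, -10, 23], [25, -14, 24], [20, -11, 24], [9, -15, 25], [12, -11, 25], [17, -10, 25], [22, -12, 25], [14, -12, 26], [19, -10, 27], [23, -14, 28], [22, -11, 28], [14, -16, 28], [24, -16, 29], [13, -12, 29], [19, -14, 29], [27, -9, 29], [18, -10, 29], [11, -15, 29], [22, -14, 31], [17, -14, 31], [10, -18, 32], [14, -14, 32], [21, -18, 33], [16, -16, 33], [25, -14, 33], [13, -18, 34], [21, -13, 34], [18, -16, 34], [13, -26, 35], [20, -18, 35], [21, -20, 36], [16, -17, 36], [13, -21, 36], [18, -19, 37], [13, -16, 37]]
```

```bash
cat > h.py <<'E'
import numpy as np
from scipy.spatial.transform import Rotation as R
from cell import r, optics
def tool_rot(n,xdir):
    """tool z = -n, tool x along xdir projected"""
    z=-np.asarray(n,float); z/=np.linalg.norm(z); x=np.asarray(xdir,float); x=x-z*(x@z); x/=np.linalg.norm(x)
    return R.from_matrix(np.stack([x,np.cross(z,x),z],1))
def ik(p,rot): return r.inverse_kinematics(list(map(float,p)),rot.as_quat().tolist())
def tf():
    T=np.eye(4); T[:3,:3]=R.from_quat(r.current_ee_rot()).as_matrix(); T[:3,3]=r.current_tool_pos(); return T
E
python3 - <<'E'
from h import *; from vis import cloud; import cv2,pickle
mt=np.array(optics.get_image("wrist")["mount"]); print(mt.round(3))
n=np.array([-.5,.0666,.8634]);n/=np.linalg.norm(n); foot=np.array([.5631,.1558,.1503])
e1=np.cross([0,0,1],n);e1/=np.linalg.norm(e1);e2=np.cross(n,e1)
best=None
for a in range(0,360,30):
    ro=tool_rot(n,np.cos(np.radians(a))*e1+np.sin(np.radians(a))*e2)
    M=ro.as_matrix()
    cam_dir=M@mt[:3,2]; cam=M@mt[:3,3]
    p=foot+n*.02-cam_dir*.22-cam
    q=ik(p,ro)
    print(a,p.round(3),None if q is None else np.round(q,2))
    if q is not None:
        c=np.abs(np.array(q)-r.current_q()).max()
        if best is None or c<best[0]: best=(c,a,p,ro)
c,a,p,ro=best; print("go",a)
r.move_to(p.tolist(),ro.as_quat().tolist())
T=tf(); im=optics.get_image("wrist"); pickle.dump((T,im),open("w1.pkl","wb"))
cv2.imwrite("pics/w1.png",im["pixels"][:,:,::-1]); print(r.current_t(),im["fx"])
E
```

```text
[[ 0.    -0.95  -0.312  0.08 ]
 [ 1.     0.     0.    -0.   ]
 [ 0.    -0.312  0.95  -0.143]
 [ 0.     0.     0.     1.   ]]
0 [0.521 0.173 0.225] [ 0.35  0.2   1.98 -0.47  0.53 -2.3 ]
30 [0.516 0.172 0.222] [ 0.35  0.19  2.   -0.48  0.53 -2.81]
60 [0.512 0.168 0.22 ] None
90 [0.51  0.163 0.219] [ 0.33  0.18  2.02 -0.48  0.51  2.41]
120 [0.511 0.157 0.22 ] [ 0.32  0.17  2.03 -0.47  0.51  1.87]
150 [0.514 0.153 0.222] [ 0.31  0.17  2.02 -0.46  0.51  1.32]
180 [0.519 0.15  0.225] [ 0.3   0.17  2.01 -0.45  0.51  0.77]
210 [0.523 0.151 0.228] [ 0.3   0.18  2.   -0.44  0.52  0.24]
240 [0.528 0.155 0.23 ] [ 0.3   0.18  1.98 -0.44  0.53 -0.28]
270 [0.529 0.16  0.231] [ 0.31  0.19  1.97 -0.44  0.54 -0.79]
300 [0.529 0.166 0.23 ] [ 0.33  0.2   1.97 -0.45  0.54 -1.3 ]
330 [0.526 0.171 0.228] [ 0.34  0.2   1.97 -0.46  0.54 -1.8 ]
go 270
1.9333 284.07305266553686
```

View pics/w1.png

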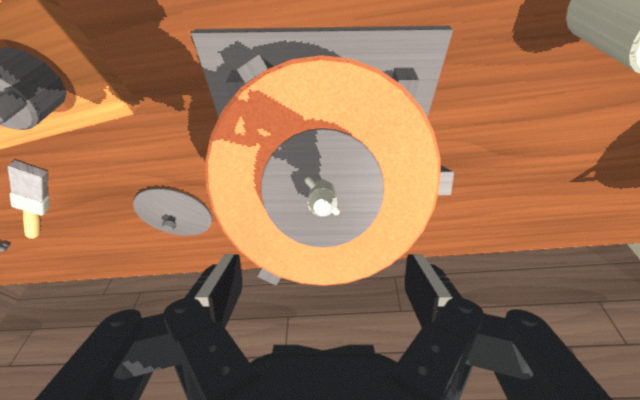

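Run:
```python
import pickle,numpy as np,cv2
from vis import cloud
from scipy.optimize import least_squares
T,im=pickle.load(open("w1.pkl","rb")); W=cloud(im,T@np.array(im["mount"]))
n=np.array([-.5,.0666,.8634]);n/=np.linalg.norm(n); C=np.array([.5631,.1558,.1503])
P=W.reshape(-1,3); P=P[~np.isnan(P[:,0])]; rgb=im["pixels"].reshape(-1,3).astype(int)[~np.isnan(W.reshape(-1,3)[:,0])]
for it in range(3):
    h=(P-C)@n; D=P-C-h[:,None]*n; rad=np.linalg.norm(D,axis=1)
    m=(abs(h)<.006)&(rad>.024)&(rad<.048)
    if it: m&=abs(h)<.003
    s=P[m]; n=np.linalg.svd(s-s.mean(0),full_matrices=False)[2][2]; n*=np.sign(n[2]); C=C+n*((s.mean(0)-C)@n)
print("n",n.round(4),np.degrees(np.arctan2(n[1],n[0])),np.degrees(np.arccos(n[2])),m.sum())
e1=np.cross([0,0,1],n);e1/=np.linalg.norm(e1);e2=np.cross(n,e1)
h=(P-C)@n; x=(P-C)@e1; y=(P-C)@e2; rad=np.hypot(x,y)
m=(h>.016)&(h<.024)&(rad<.02)
f=lambda p:np.hypot(x[m]-p[0],y[m]-p[1])-.011
sol=least_squares(f,[0,0],loss='soft_l1',f_scale=.001); print("stud centre",sol.x*1000,m.sum(),np.abs(sol.fun).mean()*1000)
m=(h>.035)&(rad<.02); print("tip",x[m].mean()*1000,y[m].mean()*1000,h[m].max()*1000,m.sum())
g=(rgb.max(1)-rgb.min(1)<30)&(abs(h)<.004)&(rad<.06); cc,rr=cv2.minEnclosingCircle(np.stack([x[g],y[g]],1).astype(np.float32)); print("disc",np.array(cc)*1000,rr*1000)
for cx,cy in (sol.x,):
    X=x-cx;Y=y-cy;q=np.hypot(X,Y); m=(h>.006)&(h<.0145)&(q>.0125)&(q<.023)
    A=np.stack([X[m],Y[m]],1); print("lugs",m.sum())
    th=np.arctan2(A[:,1],A[:,0]); print("angle by doubling",np.degrees(np.angle(np.exp(2j*th).mean())/2))
    L=[A[np.cos(th-np.angle(np.exp(2j*th).mean())/2)*s>0] for s in(1,-1)]
    for l in L: print(len(l),l.mean(0)*1000)
    dd=L[0].mean(0)-L[1].mean(0); print("two-lug angle",np.degrees(np.arctan2(dd[1],dd[0])))
C2=C+e1*sol.x[0]+e2*sol.x[1]; print("foot",C2.round(4))
```

```text
n [-0.4967  0.0601  0.8658] 173.09575643076246 30.02075042762874 7463
stud centre [-0.2726114  -1.25097967] 75 0.12290193207118694
tip -0.20159750496222373 -1.980065864221735 183.32201964833013 7917
disc [-0.00768015 -1.52483024] 51.37079954147339
lugs 107
angle by doubling -50.45779376204451
69 [  9.89251012 -12.62416744]
38 [-11.16678512  12.26082624]
two-lug angle -49.759935786791054
foot [0.5613 0.1563 0.1509]
```

The wrist view shows the stud at (322,200) with its lugs at about (310,183) and (335,211), and the fit gave the foot, axis and lug angle. Next I'll pick up nut 1 and try it.

```bash
cat > job.py <<'E'
from h import *
N=np.array([-.4967,.0601,.8658]); N/=np.linalg.norm(N); FOOT=np.array([.5613,.1563,.1509])
E1=np.cross([0,0,1],N); E1/=np.linalg.norm(E1); E2=np.cross(N,E1)
LUG=-50.0; OFF=.080
NUT={1:(.4828,-.1298,99.9),2:(.497,-.2424,98.8),3:(.5112,-.3575,94.4)}
def stud_rot(turn=0,lug=None):
    a=np.radians((LUG if lug is None else lug)-turn); return tool_rot(N,np.cos(a)*E1+np.sin(a)*E2)
def stud_pos(h,d=(0,0)): return FOOT+N*(h+OFF)+E1*d[0]+E2*d[1]
def go(p,rot): r.move_to(list(map(float,p)),rot.as_quat().tolist())
def lin(p,rot=None,vel=.15): r.move_linear(list(map(float,p)),None if rot is None else rot.as_quat().tolist(),vel)
def down_rot(i):
    best=None
    for s in(0,180):
        a=np.radians(NUT[i][2]+s); ro=tool_rot([0,0,1],[np.cos(a),np.sin(a),0]); q=ik((*NUT[i][:2],.16),ro)
        if q is not None and (best is None or abs(q[5]+1.48)<best[0]): best=(abs(q[5]+1.48),ro,q)
    print("pick q",np.round(best[2],2)); return best[1]
def pick(i):
    ro=down_rot(i); x,y,_=NUT[i]
    go((x,y,.17),ro); lin((x,y,.110),vel=.12); r.set_gripper(0.0,120); print("open",round(r.current_opening(),3),"f",r.current_finger_force())
    lin((x,y,.26),vel=.25)
def place(i):
    ro=down_rot(i); x,y,_=NUT[i]
    go((x,y,.26),ro); lin((x,y,.13),vel=.2); lin((x,y,.1105),vel=.05); r.set_gripper(0.8); lin((x,y,.18),vel=.2)
def loc():
    """force (E1,E2,N), moment about N, actual h and lateral offset mm"""
    f=np.array(r.current_contact_force()); m=np.array(r.current_torque()); B=np.stack([E1,E2,N]); p=B@(np.array(r.current_tool_pos())-FOOT)*1e3
    return B@f,B@m,p-[0,0,OFF*1e3]
def show(tag,b): f,m,p=loc(); print(tag,"F",(f-b[0]).round(1),"M",(m-b[1]).round(2),"p",p.round(1),"t",round(r.current_t(),1))
def insert(d=(0,0),lim=12,hs=np.r_[.034,.028,.022:.0005:-.003,0]):
    b=loc()[:2]
    for h in hs:
        lin(stud_pos(h,d),vel=.06); show(f"h{h*1e3:.0f}",b)
        if abs(loc()[0]-b[0]).max()>lim: print("stop"); break
    return b
E
python3 - <<'E'
from job import *
for t in(0,45,90): print(t,np.round(ik(stud_pos(.0),stud_rot(t)),2))
r.set_gripper(1.0,120); p=np.array(r.current_tool_pos()); lin(p+N*.05,vel=.25)
pick(1)
go(stud_pos(.075),stud_rot()); print(r.current_t(),np.round(r.current_q(),2)); lin(stud_pos(.042),vel=.15)
r.sleep(.2)
b=insert(hs=[.034,.028,.022,.018]); import pickle; pickle.dump(b,open("b.pkl","wb"))
im=optics.get_image("wrist")
import cv2; cv2.imwrite("pics/w2.png",im["pixels"][:,:,::-1])
E
```

```text
0 [ 0.32  0.19  2.   -0.45  0.51 -1.49]
45 [ 0.32  0.19  2.   -0.45  0.51 -0.7 ]
90 [ 0.32  0.19  2.   -0.45  0.51  0.08]
pick q [-0.36  0.35  1.85 -0.    0.94 -0.53]
open 0.122 f 118.40771913528442
6.9083 [ 0.36  0.04  1.99 -0.38  0.67 -1.54]
h34 F [-0.3 -0.2  1.1] M [0.07 0.04 0.05] p [ 0.1 -0.3 33.7] t 7.8
h28 F [-0.7  0.8 -0.1] M [0.01 0.03 0.  ] p [ 0.1 -0.2 27.7] t 8.0
h22 F [0.2 0.1 0.1] M [-0.03 -0.02  0.01] p [ 0.1 -0.2 21.6] t 8.3
h18 F [0.4 0.1 0.2] M [-0.05 -0.06  0.03] p [ 0.  -0.1 17.8] t 8.5
```

View pics/w2.png

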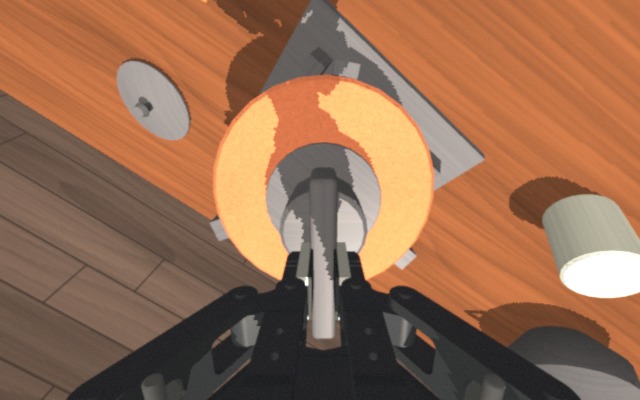

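The nut sits over the stud, with its bar upright between the pads around (322,250), and there is no side force. I'll go on down.

```bash
cat >> job.py <<'E'
def prof(t): return 0. if t<22 else -.0045*min((t-22)/45,1)
def turn(b,h0=0.0,d=(0,0),stop=1.7,end=86,step=4):
    """helical clockwise turn; returns turn reached, True if blocked"""
    done=0
    for t in list(range(step,end,step))+[end]:
        lin(stud_pos(h0+prof(t),d),stud_rot(t),vel=.05); done=t; f,m,p=loc()
        print(t,"F",(f-b[0]).round(1),"Mz",(m-b[1])[2].round(2),"p",p.round(1),round(r.current_t(),1))
        if abs((m-b[1])[2])>stop or abs(f-b[0]).max()>45: return t,True
    return done,False
E
python3 - <<'E'
from job import *; import pickle
b=pickle.load(open("b.pkl","rb"))
insert(hs=[.0155,.0135,.0125,.0115,.0105,.009,.006,.003,.001,0]) if 0 else None
for h in [.015,.0135,.0125,.0115,.0105,.009,.006,.003,.0015,.0005]:
    lin(stud_pos(h),vel=.06); show(f"h{h*1e3:.1f}",b)
    if abs(loc()[0]-b[0]).max()>12: print("stop"); break
E
```

```text
h15.0 F [ 0.2 -0.3 -0.4] M [ 0.02  0.07 -0.01] p [ 0.  -0.1 14.9] t 8.8
h13.5 F [0.3 0.5 0.2] M [-0.02 -0.03  0.  ] p [ 0.  -0.  13.4] t 9.1
h12.5 F [ 0.2 -0.  -0. ] M [0.02 0.02 0.02] p [ 0.  -0.  12.5] t 9.3
h11.5 F [ 0.4 -0.2  0. ] M [-0.   -0.01 -0.02] p [ 0.  -0.  11.4] t 9.6
h10.5 F [ 0.2  0.3 -0.6] M [-0.03  0.03  0.03] p [ 0.  -0.  10.4] t 9.8
h9.0 F [0.2 0.3 0.1] M [ 0.01  0.   -0.02] p [ 0.  -0.1  8.9] t 10.1
h6.0 F [-1.  -0.4 -0.4] M [-0.04 -0.   -0.02] p [ 0.1 -0.1  5.8] t 10.3
h3.0 F [-0.1 -0.1  0.9] M [ 0.   -0.03 -0.04] p [ 0.  -0.1  2.8] t 10.6
h1.5 F [ 0.4  0.4 -0.1] M [0.06 0.02 0.05] p [ 0.  -0.   1.4] t 10.8
h0.5 F [-1.   0.2  0.7] M [ 0.04  0.03 -0.01] p [ 0.  -0.   0.5] t 11.1
```

Run:
```python
from job import *; import pickle
b=pickle.load(open("b.pkl","rb"))
for h in (0,-.0005,-.001):
    lin(stud_pos(h)); show(f"h{h*1e3}",b)
    if (loc()[0]-b[0])[2]>4: break
print("h0",h); print(turn(b,h0=h))
```

```text
h0.0 F [ 0.1 -0.3  0.9] M [-0.   -0.05 -0.01] p [-0.   0.1  0.1] t 11.3
h-0.5 F [ 0.8 -0.9  6.7] M [-0.23 -0.13 -0.03] p [ 0.   0.1 -0.3] t 11.6
h0 -0.0005
4 F [0.3 0.7 6.3] Mz -0.09 p [-0.2  0.3 -0.3] 11.8
8 F [-0.   1.3  6.9] Mz -0.08 p [-0.2  0.3 -0.4] 12.1
12 F [-0.2 -0.   7. ] Mz -0.03 p [-0.1  0.2 -0.4] 12.3
16 F [-0.8  0.8  6.8] Mz -0.08 p [-0.   0.1 -0.5] 12.6
20 F [0.4 0.6 8.2] Mz -0.08 p [ 0.   0.  -0.5] 12.8
24 F [0.5 1.2 7.3] Mz -0.06 p [-0.   0.  -0.7] 13.1
28 F [-0.2  0.2  7.6] Mz -0.04 p [-0.  0. -1.] 13.3
32 F [-0.5 -0.  11.1] Mz 0.01 p [-0.   0.1 -1.3] 13.6
36 F [ 0.9 -1.  17.9] Mz 0.46 p [-0.1  0.3 -1.4] 13.8
40 F [ 1.1 -1.4 23.7] Mz 1.39 p [-0.2  0.5 -1.4] 14.1
44 F [ 1.2 -2.1 29.9] Mz 2.17 p [-0.1  0.7 -1.5] 14.3
(44, True)
```

Nut 1 passed the lugs but blocks hard at about 36°, so it is the wrong one. I'll turn it back, lift it off and put it back on the rack, then try nut 2.

```bash
cat >> job.py <<'E'
def off(b,t):
    for a in np.linspace(t,0,5)[1:]:
        lin(stud_pos(-.0005+prof(a)),stud_rot(a),vel=.05); show(f"back{a:.0f}",b)
    for h in (.002,.006,.009,.012,.016):
        lin(stud_pos(h),vel=.06); show(f"up{h*1e3:.0f}",b)
        if (loc()[0]-b[0])[2]<-10: print("CAUGHT"); return False
    lin(stud_pos(.075),vel=.2); return True
def fit(i):
    pick(i); go(stud_pos(.075),stud_rot()); lin(stud_pos(.042),vel=.15); r.sleep(.2); b=loc()[:2]
    for h in (.030,.020,.0135,.0125,.0115,.0105,.008,.004,.001,0,-.0005):
        lin(stud_pos(h),vel=.06); show(f"h{h*1e3:.1f}",b)
        if h>0 and abs(loc()[0]-b[0]).max()>10: print("STOPPED at",h); return b,False
    return b,True
E
python3 - <<'E'
from job import *; import pickle
b=pickle.load(open("b.pkl","rb"))
if off(b,44):
    print("open",r.current_opening()); place(1); print("t",r.current_t())
    im=optics.get_image("top"); import cv2; cv2.imwrite("pics/t1.png",im["pixels"][:,:,::-1])
    b,ok=fit(2); pickle.dump(b,open("b.pkl","wb"))
E
```

```text
back33 F [-0.4  0.3 14.5] M [0.   0.21 0.25] p [-0.1  0.2 -1.3] t 14.7
back22 F [-1.3  0.5  6.8] M [0.19 0.11 0.03] p [ 0.   0.  -0.5] t 15.0
back11 F [-0.1  1.   7.4] M [0.12 0.15 0.08] p [ 0.1 -0.1 -0.6] t 15.3
back0 F [-0.2  0.3  6.4] M [0.02 0.09 0.11] p [ 0.  -0.1 -0.6] t 15.7
up2 F [-0.2  0.  -0.5] M [0.01 0.03 0.01] p [ 0.2 -0.4  1.8] t 15.9
up6 F [ 0.1 -0.7  1.2] M [ 0.03 -0.06  0.02] p [0.  0.  6.1] t 16.2
up9 F [-0.3  0.3 -0.5] M [0.01 0.07 0.03] p [-0.   0.1  9.2] t 16.4
up12 F [-0.7  0.7 -0.4] M [-0.03 -0.04 -0.03] p [-0.   0.1 12.2] t 16.7
up16 F [-0.   0.2  0.5] M [-0.03  0.03  0.  ] p [-0.1  0.2 16.3] t 16.9
open 0.12148942996014722
pick q [-0.36  0.35  1.85 -0.    0.94 -0.53]
t 20.9333
pick q [-0.54  0.44  1.71 -0.    0.99 -0.69]
open 0.121 f 118.42561841011047
h30.0 F [-0.3 -0.1 -0.2] M [0.02 0.02 0.05] p [ 0.1 -0.3 29.6] t 25.9
h20.0 F [-1.9  1.   0.3] M [ 0.03 -0.11  0.02] p [ 0.1 -0.3 19.6] t 26.2
h13.5 F [-0.7 -0.1 -0.7] M [-0.03 -0.04  0.04] p [ 0.1 -0.2 13.2] t 26.5
h12.5 F [ 0.3 -0.2  0.4] M [ 0.01 -0.07  0.03] p [-0.   0.  12.5] t 26.7
h11.5 F [-0.2 -0.   0. ] M [0.02 0.01 0.03] p [-0.  -0.  11.5] t 27.0
h10.5 F [-1.3 -0.1 -0.8] M [-0.01 -0.02  0.02] p [-0.  -0.  10.5] t 27.2
h8.0 F [-0.6  0.3  0.1] M [ 0.   -0.07  0.08] p [ 0.  -0.1  7.8] t 27.5
h4.0 F [-0.4  0.4 -0.8] M [ 0.03 -0.02  0.01] p [ 0.1 -0.2  3.7] t 27.7
h1.0 F [ 0.1  0.3 -0.2] M [ 0.04 -0.1   0.  ] p [ 0.  -0.1  0.8] t 28.0
h0.0 F [ 0.5 -1.4  3.5] M [-0.11 -0.16  0.1 ] p [0.  0.1 0.2] t 28.2
h-0.5 F [ 1.  -1.4  7.8] M [-0.17 -0.28  0.07] p [ 0.   0.1 -0.4] t 28.5
```

Nut 2 passes the lugs too, so I'll turn it and check nut 1 in the top picture.

Run:
```python
from job import *; import pickle
b=pickle.load(open("b.pkl","rb"))
print(turn(b,h0=-.0005))
```

```text
4 F [-0.4 -0.2  7.5] Mz -0.03 p [-0.2  0.3 -0.4] 28.7
8 F [-1.4  0.1  7.8] Mz -0.07 p [-0.2  0.3 -0.4] 29.0
12 F [-2.   0.3  6.9] Mz -0.02 p [-0.1  0.2 -0.5] 29.2
16 F [-1.2 -0.4  7.4] Mz -0.06 p [-0.   0.1 -0.5] 29.5
20 F [-1.  -0.2  6.8] Mz -0.05 p [ 0.   0.  -0.5] 29.7
24 F [-0.5 -0.1  7.2] Mz -0.05 p [-0.  -0.  -0.7] 30.0
28 F [-0.7 -0.2  7.8] Mz -0.03 p [-0.   0.  -1.1] 30.2
32 F [-1.1 -1.   8.4] Mz -0.09 p [-0.   0.1 -1.4] 30.5
36 F [-0.9 -0.2  9.2] Mz -0.05 p [-0.   0.1 -1.8] 30.7
40 F [-0.9 -0.5 10.4] Mz -0.07 p [-0.   0.1 -2.2] 31.0
44 F [-0.2 -0.1 10.5] Mz -0.11 p [-0.   0.1 -2.6] 31.2
48 F [-0.5 -0.2 10.8] Mz -0.1 p [-0.   0.1 -3. ] 31.5
52 F [-0.6  0.3 10.8] Mz -0.13 p [-0.1  0.2 -3.3] 31.7
56 F [-1.3 -0.5 12.4] Mz -0.11 p [-0.   0.2 -3.7] 32.0
60 F [-0.9 -0.5 11.7] Mz -0.12 p [-0.1  0.2 -4.1] 32.2
64 F [-1.  -1.  13.7] Mz -0.13 p [-0.1  0.3 -4.4] 32.5
68 F [-1.1 -0.9 13.9] Mz -0.13 p [-0.1  0.3 -4.7] 32.7
72 F [-0.5 -0.1 12.1] Mz -0.13 p [-0.1  0.3 -4.7] 33.0
76 F [-2.4 -0.4 13.8] Mz -0.08 p [-0.1  0.3 -4.7] 33.2
80 F [-0.9 -0.7 12.9] Mz -0.14 p [-0.1  0.3 -4.7] 33.5
84 F [-2.5 -1.3 14.1] Mz 0.16 p [-0.2  0.2 -4.7] 33.7
86 F [-1.6 -0.5 12.6] Mz 0.53 p [-0.2  0.2 -4.7] 34.0
(86, False)
```

View pics/t1.png

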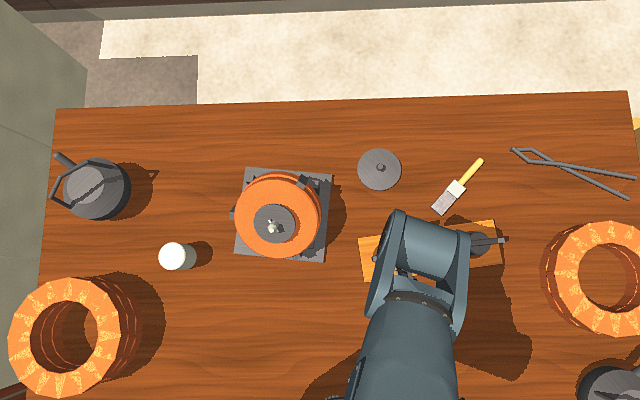

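Nut 2 ran to the stop at about 85°. The top picture shows the arm hiding nut 1. I'll release, back off and check everything.

Run:
```python
from job import *; from vis import cloud; import cv2
r.set_gripper(0.8); p=np.array(r.current_tool_pos()); lin(p+N*.12,vel=.2); r.sleep(.3)
T=tf(); im=optics.get_image("wrist"); W=cloud(im,T@np.array(im["mount"])).reshape(-1,3); W=W[~np.isnan(W[:,0])]
D=W-FOOT; h=D@N; x=D@E1; y=D@E2; m=(h>.080)&(h<.1)&(np.hypot(x,y)<.055)
ev=np.linalg.svd(np.stack([x[m]-x[m].mean(),y[m]-y[m].mean()],1),full_matrices=False)[2][0]
print("bar top h (home = 87.5 mm, unpressed 92)",np.median(h[m])*1e3,"bar angle turn",(LUG-np.degrees(np.arctan2(ev[1],ev[0])))%180,m.sum())
s=optics.get_image("scene"); 
cv2.imwrite("pics/end.png",np.vstack([s["pixels"][120:,100:420],im["pixels"][:280,160:480]])[:,:,::-1])
print(r.current_t(),r.current_contact_force())
```

```text
bar top h (home = 87.5 mm, unpressed 92) 87.49932354088347 bar angle turn 83.67478673314889 1480
35.725 [-0.2065275   0.46107373 -0.44008317]
```

View pics/end.png

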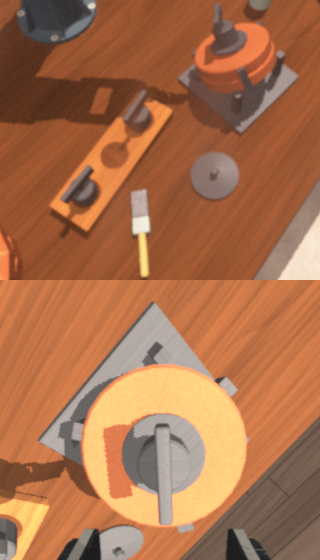

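The nut on the stud stays home (bar top at 87.5 mm, turned 84°, crop pixel (163,470)). The other two stand upright on the rack at (137,117) and (82,190), and the lid and brush are where they were. I'm handing in.

```bash
python3 -c "
from cell import r
print(r.hand_in())"
```

```text
the job is handed in; nothing more can be done
None
```

I handed in the job at about 36 s: the middle nut (seat_2) fits and is screwed home at about 84°, with its bar top at the pressed-down height after release; nut 1 blocked and went back on the rack, nut 3 was never needed, and the lid, brush and tin were not touched.

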